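Take a finished wheel off the arbor of an indexing head: left-hand nut and C-washer

ROBOT

A 6-joint arm with a two-finger parallel gripper is mounted at the origin on a cart in front of the work surface, level with it; the furniture and walls round the work are solid. World frame = base frame: x ahead of the robot, y to its left, z up, the work surface at z = 0. Lengths are in m, angles in rad, forces in N, time in s.
With the tool pointing down it reaches from about 0.35 to 0.85 m from the base axis. Payload 8.1 kg.
Tool frame: the origin (TCP) lies between the finger pads; the fingertips stand 19 mm ahead of it and the grasp point (between the pads) is the TCP; z points along the fingers, y is the line along which they close (so a half turn about z gives the same grasp; the last joint's range is limited). The gripper opens to 85 mm and grips with 20 to 120 N. Pads are 22 mm wide; open, the fingers measure 114 mm over their backs; the gripper's body (76 mm by 85 mm) begins 54 mm behind the grasp point. The pads swing forward as they close: fully open they stand 13 mm farther back than shut.
Start: joints at [1.078, 0.13, 1.488, -0, 1.523, -0.085], TCP at [0.238, 0.551, 0.25] pointing down, gripper open.
Joint ranges: [-2.96, 2.96], [-0.89, 2.26], [0.02, 2.5], [-1.34, 4.48], [0, 2.73], [-2.66, 2.66]. Speed limits (rad/s): [2.39, 2.39, 2.79, 3.14, 3.14, 3.14].

INTERFACE

Orientations are given as [roll, pitch, yaw] about the fixed x, y, z axes, in that order (R = Rz(yaw) Ry(pitch) Rx(roll)).
In Python, from plant import robot gives the robot as it stands. The module is installed in compiled form; this text tells all that it offers.
- The arm moves only by the shell command python3 -m handwheel 'ROWS' [OPENING]. ROWS is JSON, a list of rows, each a list of 2 entries, a list of its own where there are three numbers: the shift along the tool's x, y, z in cm, then the turn about the tool's z in degrees. In form: [[[dx, dy, dz], roll], ...]. A call has 1 to 12 rows; each row shifts and turns the commanded pose from where the row before left it, along the tool's axes as they then stand; what a row does not reach is not made up. A row lasts 1/12 s, in which the tool goes at most 41.7 mm and 7.16 degrees, less where a joint would pass 70% of its speed; a pose out of reach is approached as far as the arm can. A call is refused whole if a number of a shift passes 4.17 or a number of a turn 7.16, either way. A call with a gripper value outside its range is refused whole. OPENING is the finger opening in cm, from 0 to 8.54, set as the call begins (- or left out, the last holds). The fingers move at their own pace and stop on an object; the grip force is fixed at half the most. Time passes only in rows, so rows that do not move let the fingers close. It gives the time, the measured TCP pose, the force, the opening and the grip force at its end, in the units of the state.
- robot.get_state(): the state, without advancing time (a new reading comes with each control period).
- robot.snapshot(name): name is "scene" or "top"; returns a dict with "color" (480x640x3 uint8, red, green, blue), "intrinsics" (3x3 intrinsics, pixels), "R" (3x3) and "t" (3): a world point X has camera coordinates R X + t. Camera axes: x right, y down, z forward; pixel columns grow to the right and rows downward; lengths in m; the calibration is good to about 2 mm. A picture is of the moment at which its call begins. There is no depth.
- robot.sign_off(): hands the job in; it is judged then, once.
The state is a dict: "time": time; "q": joint angles; "joint_vel": joint speeds; "joint_efforts": joint torques, N m; "tool_pos": TCP position; "tcp_rot": TCP orientation; "wrist_force": force on the tool from outside, world axes, zero at the start; "wrist_torque": the same for the moment, N m; "gripper_width": finger opening in m; "grasp_force": force on a finger pad.
Only numpy, scipy, OpenCV 4.12 (cv2) and the standard library are available. Lean on these libraries where they do the work, as an engineer would, in place of code of your own. Each camera call takes 0.05 s, during which the arm holds its last target. There are 200 camera calls.

TASK

Take the finished wheel off the indexing head: its hand nut has a left-hand thread, so feel that it gives clockwise and back it off until the C-washer is slack, without tightening it or jamming it on the ring above. Draw the C-washer out by its red handle, never dragging it under load, and lay it in the tray. Then lift the wheel off over the nut and lay it gently in the tray beside the washer, both flat, leaving the oil can, oil bottle and loupe alone.

Things in the scene. Friction and masses are not known exactly. Their poses are not given: they have to be found in the camera images.
- index_head: Green and steel indexing head, fixed; base 124 x 100 mm. Origin: centre of its underside, on the axis of its upright arbor; z up. From below: flange (51 mm across, top at z = 50 mm; under it at most 60 mm across down to z = 30), wheel, C-washer (z = 60 to 66), nut, stop_ring. The washer's handle points to about its -x; a square 13 mm neck on the arbor (z = 58 to 69) stands in the washer's slot.
- nut_axis (a point): Point on the arbor's axis, 82 mm above the bench, inside the knurled brass nut: a round 30 mm across, 25 mm high, 71 to 96 mm above the bench when tightest. The point is fixed to the head: it neither turns nor rises. LEFT-HAND thread: seen from above, clockwise loosens the nut and raises it 2 mm per rad; anticlockwise tightens. It is captive, sprung underneath, and stays where it is left.
- nut_foot_face (a point): Fixed point on the axis, 66 mm above the bench, where the nut's dark sprung foot (26 mm across) presses on the C-washer, at first with 15 to 40 N. It takes 0.2 to 2.1 rad clockwise, different each time, to free the washer: 0.08 to 0.3 N m while tight, easing as it loosens but not when tightened; under 0.05 N m once slack. Turn 0.2 to 0.4 rad past that to give the washer room.
- stop_ring: Dark steel retaining ring, 19 mm across and 3 mm thick, at the arbor's end, underside 100 mm and arbor tip 107.5 mm above the bench. The nut meets it about 0.5 rad after going slack; the free turning then ends with a change of torque and of upward force, and 0.2 rad more, or over 45 N on the ring, jams it. Its frame is that of index_head (origin on the bench).
- c_washer: Steel C-washer, 52 mm across, 6 mm thick, 100 g, with a 16 mm wide slot from its middle out to +x and a 12 mm wide tail to -x that ends 69 mm from the middle. Origin: middle of the round plate, on its underside; z up. It starts on the wheel, round the arbor's neck, under the nut; drawn 40 mm to its own -x it is clear of the neck. It may sit turned by up to 0.2 rad about the neck.
- washer_handle (a point): Centre of the red handle that stands on the C-washer's tail: 23 mm long along the washer's x, 10 mm wide along y, 17 mm high. The point lies 57.5 mm to -x of the washer's origin and 14.5 mm above its underside; the handle's top is 9 mm above the point. Axes as c_washer; pinch it across y.
- wheel: Toothed brass wheel (a ring), 68 mm across, 10 mm thick, 35 mm bore, about 160 g. Origin: its centre, half-way through the thickness; z is its axis. It starts on the flange round a 33 mm spigot 8.5 mm high, its rim overhanging the flange. With the C-washer gone it comes straight up over the nut. It can be gripped across its rim with the nut standing between the fingers.
- tray: Low wooden tray with a dark green floor, fixed, 150 x 230 mm over all (x, y), rim 8 mm thick and 18 mm high. Origin: centre of its underside, on the bench; floor 6 mm above it. The lathe between it and the robot reaches 227 mm above the bench, and its upright black lever, at about x = 0.34 to 0.41, y = -0.25 m, 283 mm: carry behind or above them.
- oil_can: Red oil can with a thin brass spout, 62 x 93 x 155 mm, standing loose; leave it alone. Origin at its foot.
- oil_bottle: Yellow dropper bottle with a red tip, 40 mm across, 114 mm high, standing loose; leave it alone. Origin at its foot.
- loupe: Black eye loupe, 45 mm across, 35 mm high, standing loose; leave it alone. Origin at its foot.

How it is judged:
By the outcome, as a careful person would: the job done as asked, in the order asked, and still so for the second after the job is handed in, with the robot touching nothing.
It also fails if it takes over 72 s, if anything falls off the work surface, if the arm or the gripper's body presses on something with over 40 N, if the wrist force passes 120 N, or if a joint passes its speed limit or range.

## Working session

There is one attempt and no reset: what is moved stays moved. The work goes in short steps, Python scripts to look and compute and a shell command to move; the robot and the scene stay as the last step left them, time stands still between calls to the robot, and variables do not carry over. Pictures are saved under pics/ and viewed, at most 14 in all, crops included, and the job is handed in when it is done.

```bash
mkdir -p pics; python3 - <<'E'
from plant import robot
import cv2,numpy as np,pickle
s=robot.get_state();print(s['time'],s['tool_pos'],s['tcp_rot'],s['wrist_force'],s['gripper_width'])
d={}
for n in("scene","top"):
    d[n]=robot.snapshot(n);cv2.imwrite(f'pics/{n}0.png',d[n]['color'][:,:,::-1])
    R,t=np.array(d[n]['R']),np.array(d[n]['t']);print(n,-R.T@t,R.round(3).tolist(),np.array(d[n]['intrinsics']).tolist())
pickle.dump(d,open('d0.pkl','wb'))
E
```

```text
0.0 [0.2376979  0.55033346 0.24921845] [-3.13970207e+00 -1.50261874e-04  2.73376614e+00] [-0.29116367  0.05393492  0.84283542] 0.08548834377124666
scene [ 0.13168573 -0.90038286  0.8594911 ] [[0.913, -0.408, 0.018], [-0.271, -0.638, -0.721], [0.305, 0.653, -0.693]] [[486.36345767904504, 0.0, 316.5320963315853], [0.0, 486.36345767904504, 234.73090485558836], [0.0, 0.0, 1.0]]
top [ 0.32307969 -0.16127231  1.2866414 ] [[-0.02, -1.0, 0.006], [-0.994, 0.019, -0.105], [0.104, -0.008, -0.995]] [[522.9415973678672, 0.0, 312.8295840223121], [0.0, 522.9415973678672, 229.70451730072648], [0.0, 0.0, 1.0]]
```

View pics/top0.png

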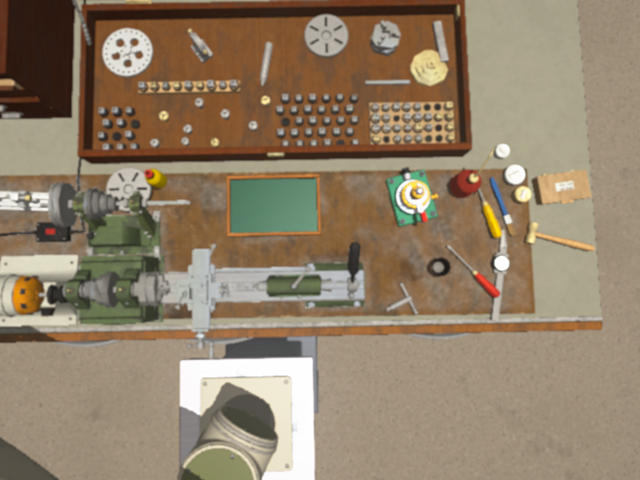

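View pics/scene0.png

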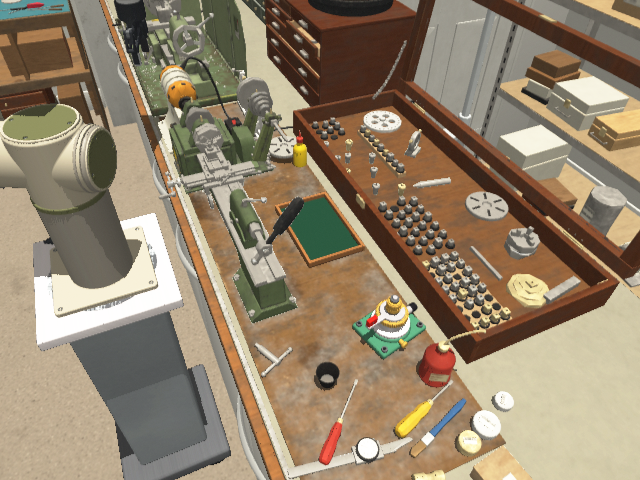

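The top view shows the head near (413,197), the red handle near (422,216), the tray at about (273,205), and the oil can at (467,183). I'll zoom in on the head in both views.

```bash
cat > h.py <<'E'
import numpy as np,cv2,pickle
def ray(s,u,v,z):
    R,t,K=np.array(s['R']),np.array(s['t']),np.array(s['intrinsics'])
    c=-R.T@t;d=R.T@np.linalg.inv(K)@[u,v,1];return c+d*(z-c[2])/d[2]
def proj(s,X):
    p=np.array(s['intrinsics'])@(np.array(s['R'])@X+np.array(s['t']));return p[:2]/p[2]
E
python3 - <<'E'
from h import *
d=pickle.load(open('d0.pkl','rb'))
a=cv2.resize(d['top']['color'][160:235,375:450],None,fx=5.3,fy=5.3,interpolation=cv2.INTER_CUBIC)
b=cv2.resize(d['scene']['color'][285:360,345:430],None,fx=4.7,fy=5.3,interpolation=cv2.INTER_CUBIC)[:397,:400]
cv2.imwrite('pics/c0.png',np.hstack([a[:397],b])[:,:,::-1])
t=d['top'];hsv=cv2.cvtColor(t['color'],cv2.COLOR_RGB2HSV)
def blob(lo,hi,roi,z):
    x0,y0,x1,y1=roi;m=cv2.inRange(hsv,lo,hi);k=np.zeros_like(m);k[y0:y1,x0:x1]=m[y0:y1,x0:x1]
    p=cv2.findNonZero(k);r=cv2.minAreaRect(p);box=cv2.boxPoints(r)
    print(len(p),r,p.mean(0),ray(t,*p.mean((0,1)),z)[:2]);print([ray(t,*q,z)[:2].round(4).tolist() for q in box])
blob((50,80,20),(90,255,255),(385,165,442,230),.02)
blob((50,80,20),(90,255,255),(220,170,325,240),.006)
blob((0,180,80),(5,255,255),(408,205,435,228),.083)
E
```

```text
696 ((411.2607116699219, 197.53868103027344), (49.46059036254883, 40.03952407836914), 74.47589111328125) [[407.94971264 199.57471264]] [ 0.52587542 -0.4058109 ]
[[0.578, -0.3521], [0.6031, -0.4483], [0.4839, -0.4757], [0.4594, -0.3803]]
1443 ((272.49725341796875, 204.87240600585938), (50.69065475463867, 82.08781433105469), 88.78113555908203) [[248.13998614 200.66874567]] [ 0.53292723 -0.01250529]
[[0.5847, 0.0299], [0.5852, -0.1741], [0.4584, -0.1742], [0.458, 0.0277]]
33 ((423.5588684082031, 216.7353057861328), (7.518604278564453, 4.123105525970459), 75.96376037597656) [[423.57575758 216.78787879]] [ 0.47466341 -0.42840367]
[[0.4823, -0.4219], [0.4845, -0.4313], [0.4673, -0.4348], [0.4651, -0.4254]]
```

View pics/c0.png

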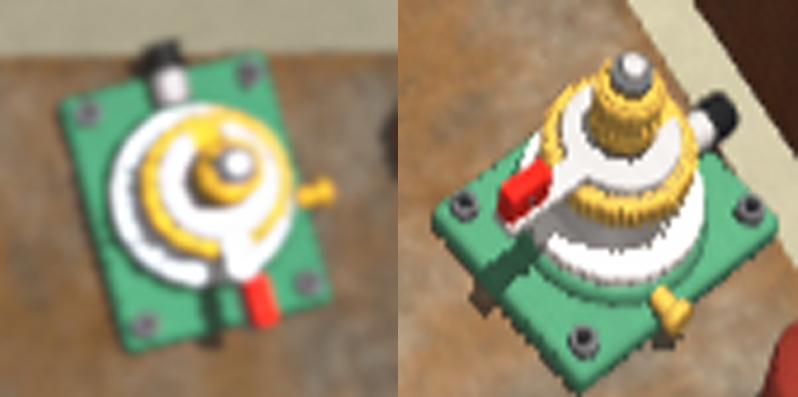

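The crop shows the arbor tip at about (419.7,190.6) in the top view and (394.8,297.8) in the scene view. The handle points to world -x with a slight tilt toward -y.

```bash
cat >> h.py <<'E'
def tri(a,pa,b,pb):
    A=[];B=[]
    for s,p in((a,pa),(b,pb)):
        c=ray(s,*p,5);e=ray(s,*p,0);d=(e-c)/np.linalg.norm(e-c);P=np.eye(3)-np.outer(d,d);A.append(P);B.append(P@c)
    return np.linalg.lstsq(np.vstack(A),np.hstack(B),rcond=None)[0]
def go(X,yaw=None):
    "needed tool-axis shift in cm and roll in deg to world X"
    from plant import robot
    from scipy.spatial.transform import Rotation as Ro
    s=robot.get_state();R=Ro.from_euler('xyz',s['tcp_rot']).as_matrix()
    print('t',round(s['time'],2),'pos',np.round(s['tool_pos'],4),'yaw',round(s['tcp_rot'][2],3),'q6',round(s['q'][5],2),'F',np.round(s['wrist_force'],1),'T',np.round(s['wrist_torque'],2),'w',round(s['gripper_width'],4),'g',round(s['grasp_force'],1))
    print('tool cm',(R.T@(np.array(X)-s['tool_pos'])*100).round(2), '' if yaw is None else 'roll deg %.1f'%np.degrees(-((yaw-s['tcp_rot'][2]+np.pi/2)%np.pi-np.pi/2)))
E
python3 - <<'E'
from h import *
d=pickle.load(open('d0.pkl','rb'))
print(tri(d['top'],(419.5,190.3),d['scene'],(394.5,297.5)),ray(d['top'],419.5,190.3,.1075),ray(d['scene'],394.5,297.5,.1075))
go((.40,.2,.33));go((.53,-.42,.25))
E
```

```text
[ 0.5321545  -0.41584706  0.10795644] [ 0.53281795 -0.41620643  0.1075    ] [ 0.53176255 -0.41541972  0.1075    ]
t 0.1 pos [0.2377 0.5504 0.2493] yaw 2.734 q6 -0.09 F [-0.2  0.8  0.1] T [-0.02 -0.04  0.02] w 0.0856 g 0.0
tool cm [-28.79 -25.74  -8.03] 
t 0.1 pos [0.2377 0.5504 0.2493] yaw 2.734 q6 -0.09 F [-0.2  0.8  0.1] T [-0.02 -0.04  0.02] w 0.0856 g 0.0
tool cm [-6.532e+01 -7.748e+01  6.000e-02]
```

```bash
python3 -m handwheel '[[[-2.4,-2.15,-0.67],0],[[-2.4,-2.15,-0.67],0],[[-2.4,-2.15,-0.67],0],[[-2.4,-2.15,-0.67],0],[[-2.4,-2.15,-0.67],0],[[-2.4,-2.15,-0.67],0],[[-2.4,-2.15,-0.67],0],[[-2.4,-2.15,-0.67],0],[[-2.4,-2.15,-0.67],0],[[-2.4,-2.15,-0.67],0],[[-2.4,-2.15,-0.67],0],[[-2.4,-2.15,-0.67],0]]' 5
python3 -m handwheel '[[[-2.0,-2.9,0],0],[[-2.0,-2.9,0],0],[[-2.0,-2.9,0],0],[[-2.0,-2.9,0],0],[[-2.0,-2.9,0],0],[[-2.0,-2.9,0],0],[[-2.0,-2.9,0],0],[[-2.0,-2.9,0],0],[[-2.0,-2.9,0],0],[[-2.0,-2.9,0],0],[[-2.0,-2.9,0],0],[[-2.0,-2.9,0],0]]'
python3 -c "
from h import *
go((.532,-.416,.16))"
```

```text
time: 1.1
tool_pos: [0.4001, 0.1982, 0.3307]
tcp_rot: [-3.141, -0.0, 2.734]
wrist_force: [1.2, 0.3, 0.7]
gripper_width: 0.0498
grasp_force: 0.0
time: 2.1
tool_pos: [0.4821, -0.2167, 0.3302]
tcp_rot: [3.141, -0.001, 2.734]
wrist_force: [0.3, 0.4, 0.3]
gripper_width: 0.0498
grasp_force: 0.0
t 2.1 pos [ 0.4821 -0.2167  0.3302] yaw 2.734 q6 -1.68 F [0.3 0.4 0.3] T [ 0.   -0.05 -0.03] w 0.0498 g 0.0
tool cm [-12.5  -16.32  17.01]
```

```bash
python3 -m handwheel '[[[-1.56,-2.04,1],0],[[-1.56,-2.04,1],0],[[-1.56,-2.04,1],0],[[-1.56,-2.04,1],0],[[-1.56,-2.04,1],0],[[-1.56,-2.04,1],0],[[-1.56,-2.04,2],0],[[-1.58,-2.04,2],0],[[0,0,2],0],[[0,0,2],0],[[0,0,1.5],0],[[0,0,0],0]]'
python3 - <<'E'
from h import *
from plant import robot
go((.532,-.416,.092))
d={n:robot.snapshot(n) for n in('scene','top')}
a=cv2.resize(d['top']['color'][150:230,380:460],None,fx=5,fy=5)
b=cv2.resize(d['scene']['color'][240:340,345:445],None,fx=4,fy=4)
cv2.imwrite('pics/c1.png',np.hstack([a,b])[:,:,::-1])
E
```

```text
time: 3.1
tool_pos: [0.5302, -0.4126, 0.1699]
tcp_rot: [3.139, -0.008, 2.733]
wrist_force: [0.0, 0.2, -0.7]
gripper_width: 0.0501
grasp_force: 0.0
t 3.1 pos [ 0.5302 -0.4126  0.1699] yaw 2.733 q6 -1.9 F [ 0.   0.2 -0.7] T [0.04 0.01 0.02] w 0.0501 g 0.0
tool cm [-0.37 -0.26  7.79]
```

View pics/c1.png

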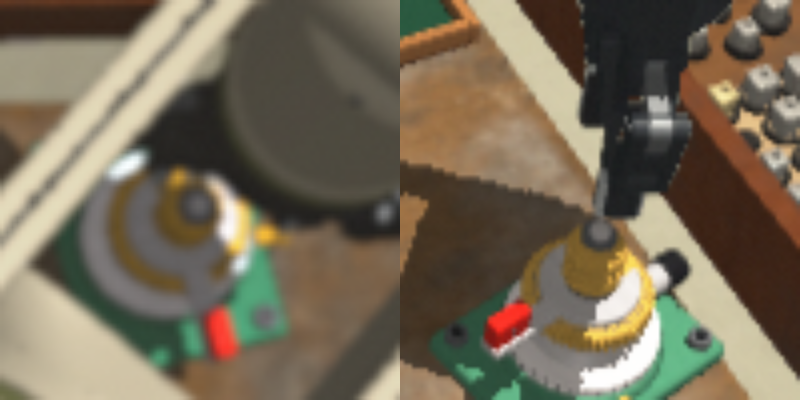

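The fingers straddle the nut. I'll descend, then correct while going down.

```bash
python3 -m handwheel '[[[-0.19,-0.13,1],0],[[-0.18,-0.13,1],0],[[0,0,1],0],[[0,0,1],0],[[0,0,1],0],[[0,0,1],0],[[0,0,1],0],[[0,0,0.5],0],[[0,0,0],0],[[0,0,0],0]]'
python3 -c "
from h import *
go((.532,-.416,.092))"
```

```text
time: 4.03
tool_pos: [0.5345, -0.418, 0.1003]
tcp_rot: [3.141, -0.001, 2.734]
wrist_force: [1.0, -0.2, 0.5]
gripper_width: 0.0498
grasp_force: 0.0
t 4.03 pos [ 0.5345 -0.418   0.1003] yaw 2.734 q6 -1.9 F [ 1.  -0.2  0.5] T [-0.04  0.    0.04] w 0.0498 g 0.0
tool cm [0.31 0.08 0.83]
```

```bash
python3 -m handwheel '[[[0.15,0.05,0.4],0],[[0.15,0.05,0.4],0],[[0,0,0],0],[[0,0,0],0]]'
python3 -m handwheel '[[[0,0,0],0],[[0,0,0],0],[[0,0,0],0],[[0,0,0],0],[[0,0,0],0],[[0,0,0],0],[[0,0,0],0],[[0,0,0],0]]' 0
python3 -c "
from h import *
go((.532,-.416,.092))"
```

```text
time: 4.37
tool_pos: [0.5321, -0.4158, 0.0925]
tcp_rot: [3.142, -0.0, 2.734]
wrist_force: [-0.4, -0.1, -0.2]
gripper_width: 0.05
grasp_force: 0.0
time: 5.03
tool_pos: [0.5335, -0.414, 0.0936]
tcp_rot: [3.139, 0.0, 2.735]
wrist_force: [0.9, 10.0, 5.7]
gripper_width: 0.0279
grasp_force: 59.0
t 5.03 pos [ 0.5335 -0.414   0.0936] yaw 2.735 q6 -1.9 F [ 0.9 10.   5.7] T [ 1.75 -0.22 -0.02] w 0.0279 g 59.0
tool cm [ 0.06 -0.24  0.16]
```

```bash
python3 -m handwheel '[[[0,0.15,0],0],[[0,0.1,-0.05],0],[[0,0,0],0],[[0,0,0],0]]'
python3 -c "
from h import *
go((.532,-.416,.092))"
python3 -m handwheel '[[[0,0,-0.01],3],[[0,0,-0.01],3],[[0,0,0],0],[[0,0,0],0]]'
python3 -c "
from h import *
go((.532,-.416,.092))"
```

```text
time: 5.37
tool_pos: [0.5336, -0.4138, 0.0937]
tcp_rot: [3.142, 0.001, 2.734]
wrist_force: [-0.9, 1.6, 4.8]
gripper_width: 0.0281
grasp_force: 59.5
t 5.37 pos [ 0.5336 -0.4138  0.0937] yaw 2.734 q6 -1.9 F [-0.9  1.6  4.8] T [0.41 0.17 0.08] w 0.0281 g 59.5
tool cm [ 0.06 -0.26  0.17] 
time: 5.7
tool_pos: [0.5336, -0.4139, 0.0939]
tcp_rot: [3.141, 0.001, 2.63]
wrist_force: [-0.7, 2.2, 6.0]
gripper_width: 0.0279
grasp_force: 59.8
t 5.7 pos [ 0.5336 -0.4139  0.0939] yaw 2.63 q6 -1.8 F [-0.7  2.2  6. ] T [ 0.44  0.05 -0.12] w 0.0279 g 59.8
tool cm [ 0.04 -0.27  0.19]
```

```bash
python3 -m handwheel '[[[0,0,-0.01],3],[[0,0,-0.01],3]]'
python3 -c "
from h import *
go((.532,-.416,.092))"
python3 -m handwheel '[[[0,0,-0.01],3],[[0,0,-0.01],3]]'
python3 -c "
from h import *
go((.532,-.416,.092))"
python3 -m handwheel '[[[0,0,-0.01],3],[[0,0,-0.01],3]]'
python3 -c "
from h import *
go((.532,-.416,.092))"
```

```text
time: 5.87
tool_pos: [0.5336, -0.4139, 0.0941]
tcp_rot: [3.142, 0.001, 2.524]
wrist_force: [-0.3, 2.2, 5.2]
gripper_width: 0.0279
grasp_force: 59.7
t 5.87 pos [ 0.5336 -0.4139  0.0941] yaw 2.524 q6 -1.69 F [-0.3  2.2  5.2] T [0.39 0.08 0.15] w 0.0279 g 59.7
tool cm [ 0.01 -0.26  0.21] 
time: 6.03
tool_pos: [0.5335, -0.414, 0.0943]
tcp_rot: [-3.142, 0.001, 2.419]
wrist_force: [-1.2, 1.7, 5.2]
gripper_width: 0.0279
grasp_force: 59.7
t 6.03 pos [ 0.5335 -0.414   0.0943] yaw 2.419 q6 -1.58 F [-1.2  1.7  5.2] T [0.34 0.17 0.15] w 0.0279 g 59.7
tool cm [-0.02 -0.26  0.23] 
time: 6.2
tool_pos: [0.5335, -0.414, 0.0945]
tcp_rot: [-3.142, 0.001, 2.314]
wrist_force: [0.1, 1.2, 5.9]
gripper_width: 0.0278
grasp_force: 59.7
t 6.2 pos [ 0.5335 -0.414   0.0945] yaw 2.314 q6 -1.48 F [0.1 1.2 5.9] T [0.28 0.17 0.14] w 0.0278 g 59.7
tool cm [-0.05 -0.25  0.25]
```

It gives clockwise, at about 0.15 N m. I'll continue in small steps and watch the torque.

```bash
cat > r.py <<'E'
from plant import robot
import numpy as np
s=robot.get_state();print('%.2f z %.4f yaw %.3f Fz %.1f Tz %.3f w %.4f'%(s['time'],s['tool_pos'][2],s['tcp_rot'][2],s['wrist_force'][2],s['wrist_torque'][2],s['gripper_width']))
E
python3 -m handwheel '[[[0,0,-0.01],3]]' >/dev/null; python3 r.py
python3 -m handwheel '[[[0,0,-0.01],3]]' >/dev/null; python3 r.py
python3 -m handwheel '[[[0,0,-0.01],3]]' >/dev/null; python3 r.py
python3 -m handwheel '[[[0,0,-0.01],3]]' >/dev/null; python3 r.py
python3 -m handwheel '[[[0,0,-0.01],3]]' >/dev/null; python3 r.py
python3 -m handwheel '[[[0,0,-0.01],3]]' >/dev/null; python3 r.py
```

```text
6.28 z 0.0946 yaw 2.262 Fz 4.7 Tz 0.213 w 0.0284
6.37 z 0.0947 yaw 2.210 Fz 6.5 Tz 0.148 w 0.0279
6.45 z 0.0947 yaw 2.157 Fz 5.1 Tz 0.108 w 0.0284
6.53 z 0.0948 yaw 2.105 Fz 5.0 Tz 0.181 w 0.0281
6.62 z 0.0949 yaw 2.053 Fz 5.5 Tz 0.139 w 0.0280
6.70 z 0.0950 yaw 2.000 Fz 5.0 Tz 0.119 w 0.0280
```

```bash
python3 -m handwheel '[[[0,0,-0.01],3]]' >/dev/null; python3 r.py
python3 -m handwheel '[[[0,0,-0.01],3]]' >/dev/null; python3 r.py
python3 -m handwheel '[[[0,0,-0.01],3]]' >/dev/null; python3 r.py
python3 -m handwheel '[[[0,0,-0.01],3]]' >/dev/null; python3 r.py
python3 -m handwheel '[[[0,0,-0.01],3]]' >/dev/null; python3 r.py
python3 -m handwheel '[[[0,0,-0.01],3]]' >/dev/null; python3 r.py
```

```text
6.78 z 0.0952 yaw 1.948 Fz 5.1 Tz 0.164 w 0.0279
6.87 z 0.0952 yaw 1.895 Fz 4.6 Tz 0.113 w 0.0282
6.95 z 0.0953 yaw 1.843 Fz 5.4 Tz 0.108 w 0.0280
7.03 z 0.0954 yaw 1.791 Fz 5.5 Tz 0.160 w 0.0281
7.12 z 0.0955 yaw 1.738 Fz 4.5 Tz 0.099 w 0.0282
7.20 z 0.0956 yaw 1.686 Fz 5.5 Tz 0.152 w 0.0282
```

```bash
python3 -m handwheel '[[[0,0,-0.01],3]]' >/dev/null; python3 r.py
python3 -m handwheel '[[[0,0,-0.01],3]]' >/dev/null; python3 r.py
python3 -m handwheel '[[[0,0,-0.01],3]]' >/dev/null; python3 r.py
python3 -m handwheel '[[[0,0,-0.01],3]]' >/dev/null; python3 r.py
python3 -m handwheel '[[[0,0,-0.01],3]]' >/dev/null; python3 r.py
python3 -m handwheel '[[[0,0,-0.01],3]]' >/dev/null; python3 r.py
```

```text
7.28 z 0.0957 yaw 1.634 Fz 5.3 Tz 0.171 w 0.0278
7.37 z 0.0958 yaw 1.581 Fz 4.8 Tz 0.131 w 0.0277
7.45 z 0.0959 yaw 1.529 Fz 5.9 Tz 0.139 w 0.0277
7.53 z 0.0960 yaw 1.476 Fz 6.4 Tz 0.132 w 0.0280
7.62 z 0.0961 yaw 1.424 Fz 5.9 Tz 0.189 w 0.0282
7.70 z 0.0962 yaw 1.372 Fz 6.3 Tz 0.158 w 0.0278
```

```bash
python3 -m handwheel '[[[0,0,-0.01],3]]' >/dev/null; python3 r.py
python3 -m handwheel '[[[0,0,-0.01],3]]' >/dev/null; python3 r.py
python3 -m handwheel '[[[0,0,-0.01],3]]' >/dev/null; python3 r.py
python3 -m handwheel '[[[0,0,-0.01],3]]' >/dev/null; python3 r.py
```

```text
7.78 z 0.0963 yaw 1.319 Fz 5.6 Tz 0.136 w 0.0280
7.87 z 0.0964 yaw 1.267 Fz 6.5 Tz 0.085 w 0.0282
7.95 z 0.0965 yaw 1.215 Fz 6.5 Tz 0.112 w 0.0279
8.03 z 0.0965 yaw 1.162 Fz 4.8 Tz 0.109 w 0.0282
```

```bash
python3 -m handwheel '[[[0,0,-0.01],3]]' >/dev/null; python3 r.py
python3 -m handwheel '[[[0,0,-0.01],3]]' >/dev/null; python3 r.py
python3 -m handwheel '[[[0,0,-0.01],3]]' >/dev/null; python3 r.py
python3 -m handwheel '[[[0,0,-0.01],3]]' >/dev/null; python3 r.py
```

```text
8.12 z 0.0966 yaw 1.110 Fz 5.7 Tz 0.128 w 0.0280
8.20 z 0.0967 yaw 1.058 Fz 5.7 Tz 0.120 w 0.0281
8.28 z 0.0968 yaw 1.005 Fz 6.9 Tz 0.153 w 0.0279
8.37 z 0.0969 yaw 0.953 Fz 5.0 Tz 0.108 w 0.0279
```

```bash
python3 -m handwheel '[[[0,0,-0.01],3]]' >/dev/null; python3 r.py
python3 -m handwheel '[[[0,0,-0.01],3]]' >/dev/null; python3 r.py
python3 -m handwheel '[[[0,0,-0.01],3]]' >/dev/null; python3 r.py
python3 -m handwheel '[[[0,0,-0.01],3]]' >/dev/null; python3 r.py
```

```text
8.45 z 0.0969 yaw 0.900 Fz 6.1 Tz 0.086 w 0.0281
8.53 z 0.0969 yaw 0.848 Fz 5.5 Tz 0.050 w 0.0280
8.62 z 0.0970 yaw 0.796 Fz 5.9 Tz 0.079 w 0.0282
8.70 z 0.0971 yaw 0.743 Fz 5.6 Tz 0.069 w 0.0280
```

```bash
python3 -m handwheel '[[[0,0,-0.01],3]]' >/dev/null; python3 r.py
python3 -m handwheel '[[[0,0,-0.01],3]]' >/dev/null; python3 r.py
python3 -m handwheel '[[[0,0,-0.01],3]]' >/dev/null; python3 r.py
```

```text
8.78 z 0.0972 yaw 0.691 Fz 7.1 Tz 0.039 w 0.0283
8.87 z 0.0973 yaw 0.639 Fz 6.8 Tz 0.085 w 0.0279
8.95 z 0.0974 yaw 0.586 Fz 5.7 Tz 0.088 w 0.0278
```

```bash
for i in 1 2 3 4;do python3 -m handwheel '[[[0,0,0],0]]' >/dev/null; python3 r.py;done
python3 -m handwheel '[[[0,0,-0.004],1]]' >/dev/null; python3 r.py
python3 -m handwheel '[[[0,0,-0.004],1]]' >/dev/null; python3 r.py
python3 -m handwheel '[[[0,0,-0.004],1]]' >/dev/null; python3 r.py
```

```text
9.03 z 0.0974 yaw 0.585 Fz 6.5 Tz 0.004 w 0.0283
9.12 z 0.0974 yaw 0.588 Fz 6.1 Tz -0.031 w 0.0280
9.20 z 0.0974 yaw 0.589 Fz 5.9 Tz -0.061 w 0.0281
9.28 z 0.0974 yaw 0.589 Fz 6.3 Tz -0.015 w 0.0281
9.37 z 0.0974 yaw 0.572 Fz 5.9 Tz 0.041 w 0.0281
9.45 z 0.0974 yaw 0.553 Fz 6.5 Tz 0.069 w 0.0283
9.53 z 0.0975 yaw 0.536 Fz 6.1 Tz 0.020 w 0.0283
```

```bash
python3 -m handwheel '[[[0,0,0],0],[[0,0,0],0],[[0,0,0],0],[[0,0,0],0],[[0,0,-1],0],[[0,0,-2],0],[[0,0,-2],0],[[0,0,-2],0],[[0,0,-3],0]]' 5
python3 - <<'E'
from h import *
from plant import robot
go((.5335,-.414,.092))
d={n:robot.snapshot(n) for n in('scene','top')}
pickle.dump(d,open('d2.pkl','wb'))
a=cv2.resize(d['top']['color'][150:230,380:460],None,fx=5,fy=5)
b=cv2.resize(d['scene']['color'][280:347,355:422],None,fx=6,fy=6)[:400,:400]
cv2.imwrite('pics/c2.png',np.hstack([a,b])[:,:,::-1])
for n,roi in(('top',(400,195,440,230)),('scene',(350,300,400,345))):
    hsv=cv2.cvtColor(d[n]['color'],cv2.COLOR_RGB2HSV);m=cv2.inRange(hsv,(0,170,60),(6,255,255));x0,y0,x1,y1=roi
    k=np.zeros_like(m);k[y0:y1,x0:x1]=m[y0:y1,x0:x1];p=cv2.findNonZero(k);print(n,len(p),p.mean((0,1)),cv2.minAreaRect(p))
    print(ray(d[n],*p.mean((0,1)),.079))
E
```

```text
time: 10.28
tool_pos: [0.5325, -0.4129, 0.1967]
tcp_rot: [-3.138, 0.001, 0.535]
wrist_force: [0.2, -1.4, -0.4]
gripper_width: 0.0498
grasp_force: 0.0
t 10.28 pos [ 0.5325 -0.4129  0.1967] yaw 0.535 q6 0.3 F [ 0.2 -1.4 -0.4] T [-0.05  0.03 -0.01] w 0.0498 g 0.0
tool cm [ 0.04  0.18 10.47] 
top 38 [423.73684211 216.65789474] ((423.7500305175781, 216.75001525878906), (8.854375839233398, 4.110960960388184), 71.56504821777344)
[ 0.47546519 -0.42968016  0.079     ]
scene 85 [371.41176471 320.43529412] ((371.5, 320.4999694824219), (7.202939987182617, 13.033892631530762), 59.03623962402344)
[ 0.47570835 -0.42869184  0.079     ]
```

View pics/c2.png

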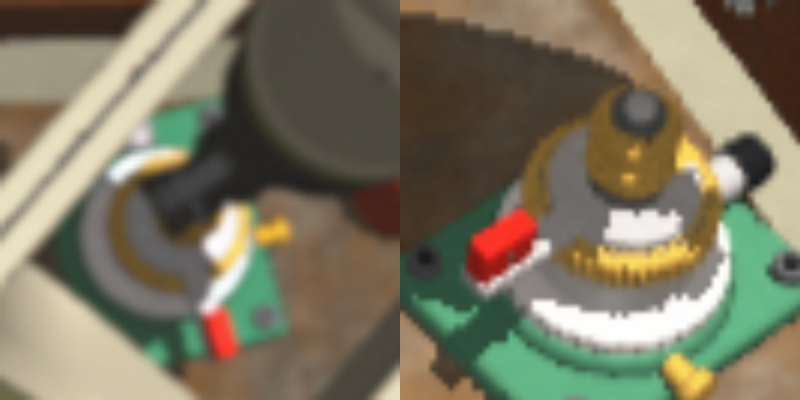

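The nut has risen and the washer is still seated. The red handle is centred at about (.4755,-.429). I'll go above it.

```bash
python3 -m handwheel '[[[0,0,0],4],[[0,0,0],4],[[0,0,0],4],[[0,0,0],4.3],[[0,0,0],0]]' 3.4
python3 -c "
from h import *
go((.4755,-.429,.13),.25)"
```

```text
time: 10.8
tool_pos: [0.5334, -0.4138, 0.1978]
tcp_rot: [3.141, -0.0, 0.247]
wrist_force: [0.3, -0.2, 0.4]
gripper_width: 0.0338
grasp_force: 0.0
t 10.8 pos [ 0.5334 -0.4138  0.1978] yaw 0.247 q6 0.59 F [ 0.3 -0.2  0.4] T [0.03 0.   0.04] w 0.0338 g 0.0
tool cm [-5.99  0.06  6.77] roll deg -0.2
```

```bash
python3 -m handwheel '[[[-1.5,0,0],0],[[-1.5,0,0.5],0],[[-1.5,0,1],0],[[-1.35,0.06,1],0],[[0,0,1.5],0],[[0,0,1.5],0],[[0,0,1.5],0],[[0,0,1],0],[[0,0,0.5],0],[[0,0,0],0],[[0,0,0],0],[[0,0,0],0]]'
python3 - <<'E'
from h import *
from plant import robot
go((.4765,-.4285,.087),.25)
d=robot.snapshot('scene')
cv2.imwrite('pics/c3.png',cv2.resize(d['color'][260:360,330:430],None,fx=4,fy=4)[:,:,::-1])
E
```

```text
time: 11.8
tool_pos: [0.4774, -0.4293, 0.1137]
tcp_rot: [3.14, -0.001, 0.251]
wrist_force: [1.1, 0.3, 0.5]
gripper_width: 0.0338
grasp_force: 0.0
t 11.8 pos [ 0.4774 -0.4293  0.1137] yaw 0.251 q6 0.51 F [1.1 0.3 0.5] T [-0.02 -0.01 -0.01] w 0.0338 g 0.0
tool cm [-0.07 -0.11  2.67] roll deg 0.0
```

View pics/c3.png

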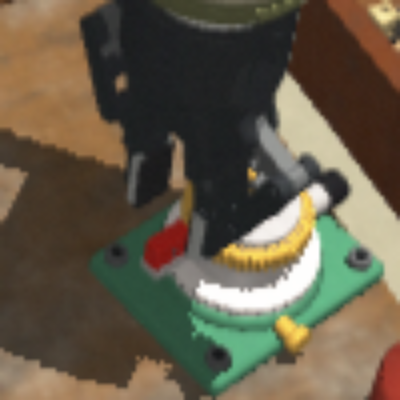

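The red handle lies between the fingers, so I'll descend and close.

```bash
python3 -m handwheel '[[[0,-0.04,0.8],0],[[0,-0.04,0.8],0],[[0,0,0.7],0],[[0,0,0.3],0],[[0,0,0],0],[[0,0,0],0]]'
python3 -m handwheel '[[[0,0,0],0],[[0,0,0],0],[[0,0,0],0],[[0,0,0],0],[[0,0,0],0],[[0,0,0],0],[[0,0,0],0],[[0,0,0],0]]' 0
python3 -c "
from h import *
go((.4765,-.4285,.087),.25)"
```

```text
time: 12.35
tool_pos: [0.4763, -0.4277, 0.0858]
tcp_rot: [-3.141, 0.001, 0.25]
wrist_force: [-0.3, 0.0, 0.8]
gripper_width: 0.0341
grasp_force: 0.0
time: 13.02
tool_pos: [0.4769, -0.4284, 0.0869]
tcp_rot: [3.141, -0.0, 0.25]
wrist_force: [0.4, -0.8, 4.8]
gripper_width: 0.0083
grasp_force: 61.9
t 13.02 pos [ 0.4769 -0.4284  0.0869] yaw 0.25 q6 0.51 F [ 0.4 -0.8  4.8] T [-0.05 -0.02 -0.05] w 0.0083 g 61.9
tool cm [-0.04  0.   -0.01] roll deg 0.0
```

```bash
python3 -m handwheel '[[[0,0,-0.08],0],[[0,0,0],0],[[0,0,0],0]]'
python3 -m handwheel '[[[-0.1,0,0],0],[[-0.1,0,0],0]]'
python3 -m handwheel '[[[-0.1,0,0],0],[[-0.1,0,0],0]]'
python3 -c "
from h import *
go((.4765,-.4285,.087),.25)"
```

```text
time: 13.27
tool_pos: [0.4765, -0.4279, 0.0871]
tcp_rot: [-3.141, 0.0, 0.25]
wrist_force: [-0.2, 0.2, 0.7]
gripper_width: 0.0085
grasp_force: 61.8
time: 13.43
tool_pos: [0.4747, -0.4283, 0.0871]
tcp_rot: [-3.141, -0.0, 0.25]
wrist_force: [0.9, -0.5, 1.4]
gripper_width: 0.0083
grasp_force: 61.7
time: 13.6
tool_pos: [0.4726, -0.4289, 0.0871]
tcp_rot: [-3.141, 0.0, 0.25]
wrist_force: [0.6, -0.1, 1.4]
gripper_width: 0.0083
grasp_force: 61.7
t 13.6 pos [ 0.4726 -0.4289  0.0871] yaw 0.25 q6 0.5 F [ 0.6 -0.1  1.4] T [ 0.1  -0.2  -0.02] w 0.0083 g 61.7
tool cm [0.39 0.06 0.01] roll deg 0.0
```

The washer slides freely at under 1 N. I'll draw it the rest of the way.

```bash
python3 -m handwheel '[[[-0.4,0,0],0],[[-0.4,0,0],0],[[-0.4,0,0],0],[[-0.4,0,0],0],[[-0.5,0,0],0],[[-0.5,0,0],0],[[-0.5,0,0],0]]'
python3 -m handwheel '[[[-0.5,0,0],0],[[-0.5,0,0],0],[[-0.5,0,0],0],[[-0.5,0,0],0],[[-0.5,0,0],0],[[-0.5,0,0],0],[[0,0,0],0],[[0,0,-0.5],0],[[0,0,-1],0],[[0,0,-1.5],0],[[0,0,-2],0],[[0,0,-2],0]]'
python3 - <<'E'
from h import *
from plant import robot
go((.46,-.02,.25),1.57)
d=robot.snapshot('scene')
cv2.imwrite('pics/c4.png',cv2.resize(d['color'][220:370,280:440],None,fx=3,fy=3)[:,:,::-1])
E
```

```text
time: 14.18
tool_pos: [0.442, -0.4368, 0.0871]
tcp_rot: [-3.141, 0.0, 0.25]
wrist_force: [0.1, 0.2, -1.3]
gripper_width: 0.0084
grasp_force: 61.5
time: 15.18
tool_pos: [0.4138, -0.4439, 0.1586]
tcp_rot: [-3.141, -0.0, 0.251]
wrist_force: [0.4, -0.8, -1.0]
gripper_width: 0.0085
grasp_force: 61.4
t 15.18 pos [ 0.4138 -0.4439  0.1586] yaw 0.251 q6 0.42 F [ 0.4 -0.8 -1. ] T [ 0.04  0.02 -0.03] w 0.0085 g 61.4
tool cm [ 14.98 -39.92  -9.13] roll deg -75.6
```

View pics/c4.png

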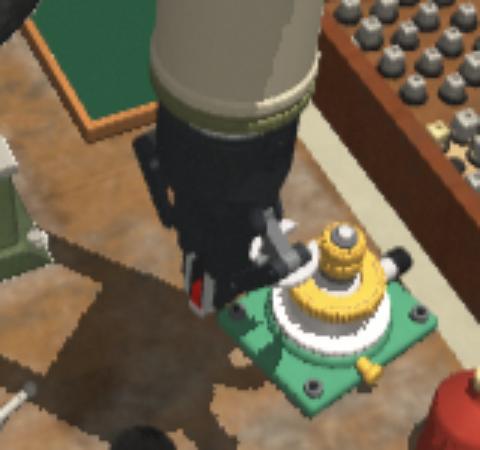

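The washer is out and held, and the wheel is still seated on the head. I'll raise it, turn it to yaw 0, and carry it to the tray.

```bash
python3 -m handwheel '[[[1,0,-2],0],[[1.5,0,-2.5],0],[[1.5,0,-2.5],0],[[1.5,0,-2.5],0],[[1.5,0,-2.5],0],[[1,0,-2.5],3],[[0,0,-2],4],[[0,0,-0.5],4],[[0,0,0],3.3],[[0,0,0],0]]'
python3 -c "
from h import *
go((.487,-.02,.33),0)"
```

```text
time: 16.07
tool_pos: [0.4918, -0.4244, 0.3292]
tcp_rot: [3.14, -0.002, -0.001]
wrist_force: [0.1, -0.4, -1.5]
gripper_width: 0.0083
grasp_force: 61.4
t 16.07 pos [ 0.4918 -0.4244  0.3292] yaw -0.001 q6 0.78 F [ 0.1 -0.4 -1.5] T [-0.04  0.05  0.04] w 0.0083 g 61.4
tool cm [ -0.54 -40.43  -0.16] roll deg -0.1
```

```bash
python3 -m handwheel '[[[0,-1.5,0],0],[[0,-2.5,0],0],[[0,-3.2,0],0],[[0,-3.5,0],0],[[0,-3.5,0],0],[[0,-3.5,0],0],[[0,-3.5,0],0],[[0,-3.5,0],0],[[0,-3.5,0],0],[[0,-3.5,0],0],[[0,-3.2,0],0],[[0,-2.5,1],0]]'
python3 -m handwheel '[[[-0.5,-1.5,2],0],[[0,-1,2.5],0],[[0,0,3],0],[[0,0,3],0],[[0,0,3],0],[[0,0,2.5],0],[[0,0,2],0],[[0,0,1],0],[[0,0,0],0],[[0,0,0],0],[[0,0,0],0]]'
python3 - <<'E'
from h import *
from plant import robot
go((.487,-.02,.033),0)
d={n:robot.snapshot(n) for n in('scene','top')}
a=cv2.resize(d['top']['color'][160:260,220:330],None,fx=3.6,fy=3.6)
b=cv2.resize(d['scene']['color'][160:270,260:370],None,fx=3.6,fy=3.6)[:360]
cv2.imwrite('pics/c5.png',np.hstack([a,b])[:,:,::-1])
E
```

```text
time: 17.07
tool_pos: [0.4913, -0.0479, 0.3194]
tcp_rot: [3.142, -0.004, 0.004]
wrist_force: [-0.3, -0.2, -0.1]
gripper_width: 0.0086
grasp_force: 61.4
time: 17.98
tool_pos: [0.487, -0.0255, 0.129]
tcp_rot: [3.141, -0.002, 0.001]
wrist_force: [0.9, -0.9, -0.4]
gripper_width: 0.0087
grasp_force: 61.4
t 17.98 pos [ 0.487  -0.0255  0.129 ] yaw 0.001 q6 1.41 F [ 0.9 -0.9 -0.4] T [ 0.03 -0.01  0.05] w 0.0087 g 61.4
tool cm [-0.03 -0.55  9.6 ] roll deg 0.1
```

View pics/c5.png

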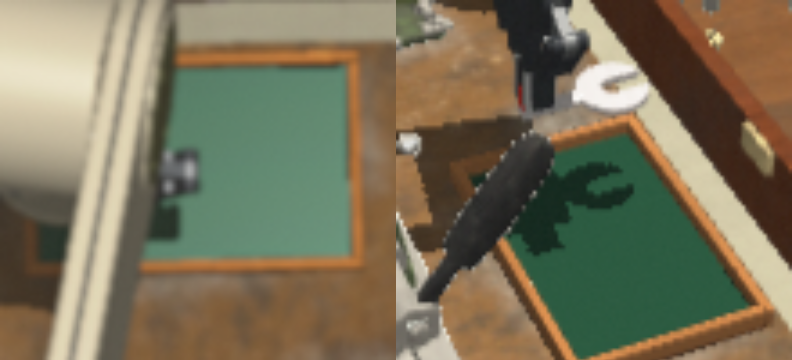

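The washer is hanging level over the tray, near its far-left end. I'll lower it.

```bash
python3 -m handwheel '[[[0,0,2],0],[[0,0,2],0],[[0,0,2],0],[[0,0,1.5],0],[[0,0,1],0],[[0,0,0.6],0],[[0,0,0],0],[[0,0,0],0],[[0,0,0.15],0],[[0,0,0.1],0],[[0,0,0],0],[[0,0,0],0]]'
```

```text
time: 19.08
tool_pos: [0.4862, -0.0254, 0.0342]
tcp_rot: [3.141, -0.001, 0.001]
wrist_force: [0.4, -0.4, -0.7]
gripper_width: 0.0082
grasp_force: 61.4
```

```bash
python3 -m handwheel '[[[0,0,0.06],0],[[0,0,0.06],0],[[0,0,0],0]]'; python3 -m handwheel '[[[0,0,0.05],0],[[0,0,0],0]]'
```

```text
time: 19.33
tool_pos: [0.4861, -0.0254, 0.033]
tcp_rot: [3.142, -0.0, 0.001]
wrist_force: [-2.0, 0.3, 4.7]
gripper_width: 0.0084
grasp_force: 62.1
time: 19.5
tool_pos: [0.4862, -0.0254, 0.0331]
tcp_rot: [3.141, -0.0, 0.001]
wrist_force: [-5.8, 0.7, 10.7]
gripper_width: 0.0082
grasp_force: 63.1
```

```bash
python3 -m handwheel '[[[0,0,0],0],[[0,0,0],0],[[0,0,0],0],[[0,0,-0.3],0],[[0,0,-1],0],[[0,0,-2],0],[[0,0,-3],0],[[0,0,-3.5],0],[[0,0,-3.5],0],[[0,0,-3.5],0],[[0,0,-3.5],0],[[0,0,-3.5],0]]' 3
python3 -m handwheel '[[[0.4,1.5,-3],0],[[0.4,2.5,-2.5],0],[[0.4,3.2,0],0],[[0.4,3.5,0],0],[[0.4,3.5,0],0],[[0.4,3.5,0],0],[[0.4,3.5,0],0],[[0.4,3.5,0],0],[[0.4,3.5,0],0],[[0.4,3.5,0],0],[[0.4,3.5,0],0],[[0.3,3.0,0],0]]' 
python3 -m handwheel '[[[0,0,0],-7],[[0,0,0.5],-7],[[0,0,1],-7],[[0,0,1.5],-7],[[0,0,1.5],-7],[[0,0,1.5],-7],[[0,0,1.5],-7],[[0,0,0.5],-7],[[0,0,0],-2],[[0,0,0],0],[[0,0,0],0]]' 8.54
python3 - <<'E'
from h import *
from plant import robot
go((.5335,-.4138,.2),1.01)
d={n:robot.snapshot(n) for n in('scene','top')};pickle.dump(d,open('d6.pkl','wb'))
a=cv2.resize(d['top']['color'][160:260,220:330],None,fx=3.6,fy=3.6)
b=cv2.resize(d['scene']['color'][250:360,330:440],None,fx=3.6,fy=3.6)[:360]
cv2.imwrite('pics/c6.png',np.hstack([a,b])[:,:,::-1])
e=pickle.load(open('d0.pkl','rb'))
print('knob',tri(e['top'],(405.6,169.8),d['scene'],(412.5,307.5)))
E
```

```text
time: 20.5
tool_pos: [0.4855, -0.0253, 0.2728]
tcp_rot: [3.141, -0.001, 0.001]
wrist_force: [1.0, -0.7, 0.1]
gripper_width: 0.0298
grasp_force: 0.0
time: 21.5
tool_pos: [0.5327, -0.4095, 0.3257]
tcp_rot: [3.141, -0.0, -0.0]
wrist_force: [0.8, 0.0, -0.1]
gripper_width: 0.0297
grasp_force: 0.0
time: 22.42
tool_pos: [0.5332, -0.4073, 0.2458]
tcp_rot: [3.141, 0.0, 1.011]
wrist_force: [0.1, -0.6, 0.4]
gripper_width: 0.0855
grasp_force: 0.0
t 22.42 pos [ 0.5332 -0.4073  0.2458] yaw 1.011 q6 -0.17 F [ 0.1 -0.6  0.4] T [0.04 0.06 0.01] w 0.0855 g 0.0
tool cm [-0.53  0.37  4.58] roll deg 0.1
knob [ 0.59826697 -0.40153334  0.02502746]
```

View pics/c6.png

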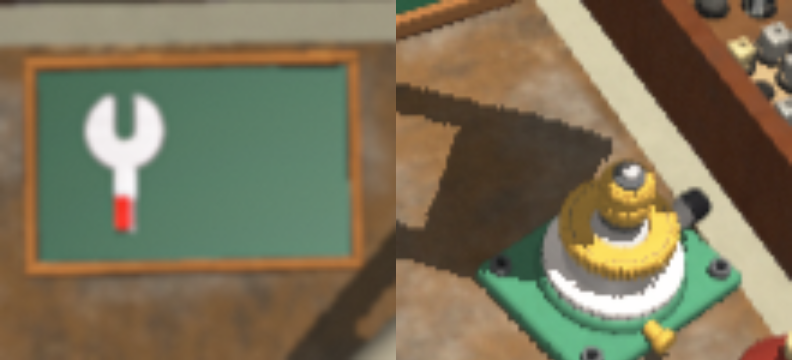

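The washer lies flat in the tray, and the knob by the head is low (z of about 25 mm), so it clears. I'll lower to z=.12 and check where the fingertips actually stand at a wide opening.

```bash
python3 -m handwheel '[[[-0.2,0.2,2],0],[[-0.2,0.15,2.5],0],[[-0.13,0,3],0],[[0,0,2.5],0],[[0,0,1.5],0],[[0,0,0.9],0],[[0,0,0],0],[[0,0,0],0],[[0,0,0],0],[[0,0,0],0]]' 7
python3 - <<'E'
from h import *
from plant import robot
go((.5335,-.4138,.066),1.01)
d=robot.snapshot('scene')
im=cv2.resize(d['color'][240:340,345:445],None,fx=6,fy=6,interpolation=cv2.INTER_CUBIC)
s=robot.get_state();p=np.array(s['tool_pos']);yv=np.array([np.sin(1.01),-np.cos(1.01),0]);xv=np.array([np.cos(1.01),np.sin(1.01),0])
for sg in(1,-1):
  for o,c in((.019,(255,0,255)),(.011,(0,255,255))):
    for x in(-.011,.011):
      q=(proj(d,p+sg*.035*yv+x*xv-[0,0,o])-[344.5,239.5])*6;cv2.circle(im,tuple(int(v) for v in q),3,c,-1)
cv2.imwrite('pics/c7.png',im[:,:,::-1])
E
```

```text
time: 23.35
tool_pos: [0.5344, -0.4145, 0.1235]
tcp_rot: [3.138, 0.001, 1.013]
wrist_force: [0.1, 0.2, 0.1]
gripper_width: 0.0699
grasp_force: 0.0
t 23.35 pos [ 0.5344 -0.4145  0.1235] yaw 1.013 q6 -0.18 F [0.1 0.2 0.1] T [0.01 0.03 0.01] w 0.0699 g 0.0
tool cm [ 0.02 -0.14  5.75] roll deg 0.2
```

View pics/c7.png

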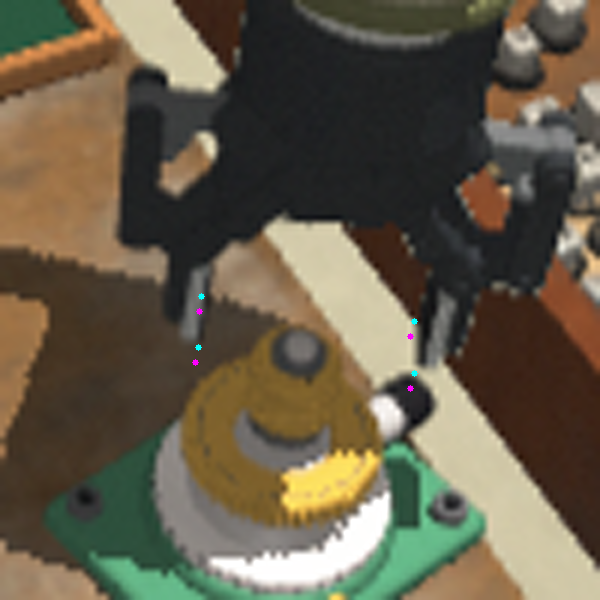

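The observed fingertip corners match about 10 mm ahead of the TCP at this opening, not 19. So I'll grip the wheel with the TCP at about .0615.

```bash
python3 -m handwheel '[[[0,-0.07,0],0],[[0,-0.06,0],0],[[0,0,1.0],0],[[0,0,1.2],0],[[0,0,1.2],0],[[0,0,1.2],0],[[0,0,1.0],0],[[0,0,0.4],0],[[0,0,0],0],[[0,0,0],0],[[0,0,0],0]]' 8.2
python3 -c "
from h import *
go((.5335,-.4138,.0615),1.01)"
```

```text
time: 24.32
tool_pos: [0.5326, -0.4134, 0.0618]
tcp_rot: [3.14, 0.0, 1.013]
wrist_force: [-0.7, -1.0, -0.7]
gripper_width: 0.082
grasp_force: 0.0
t 24.32 pos [ 0.5326 -0.4134  0.0618] yaw 1.013 q6 -0.18 F [-0.7 -1.  -0.7] T [ 0.    0.01 -0.01] w 0.082 g 0.0
tool cm [0.01 0.1  0.03] roll deg 0.2
```

```bash
python3 -m handwheel '[[[0,0.08,0],0],[[0,0,0],0],[[0,0,0],0],[[0,0,0],0],[[0,0,0],0],[[0,0,0],0],[[0,0,0],0]]' 5
python3 -c "
from h import *
go((.5335,-.4138,.0615),1.01)"
```

```text
time: 24.9
tool_pos: [0.5339, -0.4142, 0.0632]
tcp_rot: [3.138, 0.001, 1.013]
wrist_force: [-0.4, 0.7, 5.1]
gripper_width: 0.0651
grasp_force: 65.7
t 24.9 pos [ 0.5339 -0.4142  0.0632] yaw 1.013 q6 -0.18 F [-0.4  0.7  5.1] T [ 0.18  0.19 -0.02] w 0.0651 g 65.7
tool cm [ 0.02 -0.06  0.17] roll deg 0.2
```

```bash
python3 -m handwheel '[[[0,0,-0.1],0],[[0,0,-0.1],0],[[0,0,0],0]]'
python3 -m handwheel '[[[0,0,-0.3],0],[[0,0,-0.3],0],[[0,0,0],0]]'
python3 -c "
from h import *
go((.5335,-.4138,.33),1.01)"
```

```text
time: 25.15
tool_pos: [0.5329, -0.4134, 0.0633]
tcp_rot: [3.141, 0.0, 1.013]
wrist_force: [0.9, -0.4, 3.1]
gripper_width: 0.065
grasp_force: 67.1
time: 25.4
tool_pos: [0.5331, -0.4136, 0.0697]
tcp_rot: [3.141, 0.0, 1.013]
wrist_force: [0.0, -0.6, -1.4]
gripper_width: 0.065
grasp_force: 66.6
t 25.4 pos [ 0.5331 -0.4136  0.0697] yaw 1.013 q6 -0.18 F [ 0.  -0.6 -1.4] T [-0.03  0.02 -0.02] w 0.065 g 66.6
tool cm [ -0.     0.06 -26.03] roll deg 0.2
```

```bash
python3 -m handwheel '[[[0,0,-1],0],[[0,0,-1.5],0],[[0,0,-2],0],[[0,0,-2.5],0],[[0,0,-3],0],[[0,0,-3],-4],[[0,0,-3],-6],[[0,0,-3],-6],[[0,0,-3],-6],[[0,0,-2],-6],[[0,0,-1],-4],[[0,0,0],0]]'
python3 -c "
from h import *
go((.521,-.12,.33),1.571)"
```

```text
time: 26.4
tool_pos: [0.5339, -0.4142, 0.3254]
tcp_rot: [3.135, 0.006, 1.575]
wrist_force: [0.3, -0.4, -0.3]
gripper_width: 0.065
grasp_force: 66.8
t 26.4 pos [ 0.5339 -0.4142  0.3254] yaw 1.575 q6 -0.74 F [ 0.3 -0.4 -0.3] T [-0.03 -0.01 -0.04] w 0.065 g 66.8
tool cm [29.42 -1.17 -0.63] roll deg 0.2
```

```bash
python3 -m handwheel '[[[1.5,0,0],0],[[2.5,0,0],0],[[3,-0.2,0],0],[[3.2,-0.2,0],0],[[3.2,-0.2,0],0],[[3.2,-0.2,0],0],[[3.2,-0.2,0],0],[[3.2,0,0],0],[[3,0,0],0],[[2.2,0,0],0],[[0.8,0,0],0],[[0,0,0],0]]'
python3 -m handwheel '[[[0,0,1],0],[[0,0,2],0],[[0,0,3],0],[[0,0,3],0],[[0,0,3],0],[[0,0,3],0],[[0,0,3],0],[[0,0,3],0],[[0,0,2],0],[[0,0,1],0],[[0,0,0],0],[[0,0,0],0]]'
python3 - <<'E'
from h import *
from plant import robot
go((.521,-.125,.0205),1.571)
d={n:robot.snapshot(n) for n in('scene','top')}
a=cv2.resize(d['top']['color'][160:260,220:330],None,fx=3.6,fy=3.6)
b=cv2.resize(d['scene']['color'][160:270,260:370],None,fx=3.6,fy=3.6)[:360]
cv2.imwrite('pics/c8.png',np.hstack([a,b])[:,:,::-1])
E
```

```text
time: 27.4
tool_pos: [0.5225, -0.1215, 0.319]
tcp_rot: [-3.141, -0.0, 1.572]
wrist_force: [-0.7, -0.4, -1.6]
gripper_width: 0.0652
grasp_force: 66.8
time: 28.4
tool_pos: [0.5224, -0.1242, 0.0789]
tcp_rot: [-3.141, -0.0, 1.57]
wrist_force: [0.2, -0.4, -1.3]
gripper_width: 0.0654
grasp_force: 66.8
t 28.4 pos [ 0.5224 -0.1242  0.0789] yaw 1.57 q6 -0.33 F [ 0.2 -0.4 -1.3] T [-0.03 -0.01 -0.04] w 0.0654 g 66.8
tool cm [-0.08 -0.14  5.84] roll deg -0.1
```

View pics/c8.png

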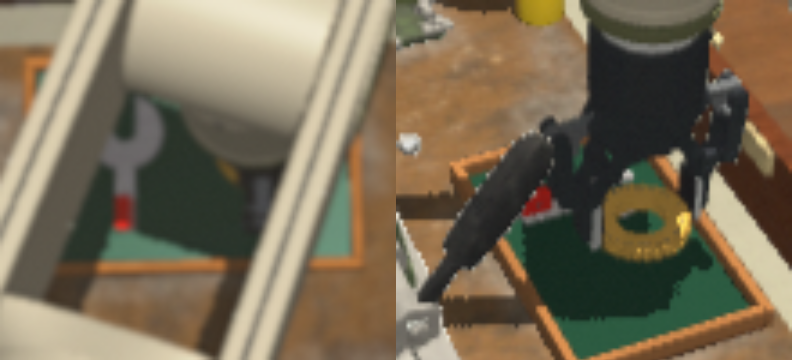

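The wheel is level over the right half of the tray and clear of the washer. I'll lower it gently.

```bash
python3 -m handwheel '[[[0,0,1],0],[[0,0,1.3],0],[[0,0,1.3],0],[[0,0,1],0],[[0,0,0.6],0],[[0,0,0.2],0],[[0,0,0],0],[[0,0,0],0],[[0,0,0.1],0],[[0,0,0.1],0],[[0,0,0],0],[[0,0,0],0]]'
python3 -m handwheel '[[[0,0,0.07],0],[[0,0,0],0]]'
python3 -m handwheel '[[[0,0,0.07],0],[[0,0,0],0]]'
```

```text
time: 29.5
tool_pos: [0.5229, -0.1234, 0.0233]
tcp_rot: [3.141, 0.0, 1.571]
wrist_force: [0.7, -0.1, -1.6]
gripper_width: 0.0653
grasp_force: 66.8
time: 29.67
tool_pos: [0.5227, -0.1234, 0.0224]
tcp_rot: [3.141, 0.0, 1.571]
wrist_force: [0.7, 0.9, -1.7]
gripper_width: 0.0649
grasp_force: 66.8
time: 29.83
tool_pos: [0.5226, -0.1233, 0.0215]
tcp_rot: [-3.141, -0.0, 1.571]
wrist_force: [-0.1, -0.5, -1.0]
gripper_width: 0.0651
grasp_force: 66.8
```

```bash
python3 -m handwheel '[[[0,0,0.06],0],[[0,0,0.06],0],[[0,0,0],0]]'
python3 -m handwheel '[[[0,0,0.05],0],[[0,0,0],0]]'
python3 -m handwheel '[[[0,0,0.04],0],[[0,0,0],0]]'
```

```text
time: 30.08
tool_pos: [0.5226, -0.1234, 0.0202]
tcp_rot: [-3.141, -0.0, 1.571]
wrist_force: [0.7, -0.2, -1.8]
gripper_width: 0.0652
grasp_force: 66.8
time: 30.25
tool_pos: [0.5226, -0.1234, 0.0198]
tcp_rot: [-3.141, -0.0, 1.571]
wrist_force: [-0.3, -0.7, -1.9]
gripper_width: 0.0651
grasp_force: 66.8
time: 30.42
tool_pos: [0.5227, -0.1234, 0.0195]
tcp_rot: [-3.142, 0.0, 1.571]
wrist_force: [-0.2, -0.5, -1.4]
gripper_width: 0.065
grasp_force: 66.8
```

```bash
python3 -m handwheel '[[[0,0,0.04],0],[[0,0,0],0]]'
python3 -m handwheel '[[[0,0,0.04],0],[[0,0,0],0]]'
```

```text
time: 30.58
tool_pos: [0.5227, -0.1234, 0.0192]
tcp_rot: [3.142, 0.0, 1.571]
wrist_force: [-0.7, -0.6, 0.7]
gripper_width: 0.0648
grasp_force: 67.0
time: 30.75
tool_pos: [0.5228, -0.1234, 0.0192]
tcp_rot: [-3.142, 0.0, 1.571]
wrist_force: [-2.5, 0.3, 4.8]
gripper_width: 0.065
grasp_force: 67.5
```

Contact came at exactly the expected height. I'll release, lift and check.

```bash
python3 -m handwheel '[[[0,0,0],0],[[0,0,0],0],[[0,0,0],0],[[0,0,0],0],[[0,0,-0.4],0],[[0,0,-1],0],[[0,0,-2],0],[[0,0,-3],0],[[0,0,-3.5],0],[[0,0,-3.5],0],[[0,0,-3.5],0],[[0,0,-3.5],0]]' 8
python3 -m handwheel '[[[0,0,-3],0],[[-2,0,-3],0],[[-3,0,-2],0],[[-3,0,0],0],[[-3,0,0],0],[[-3,0,0],0],[[-3,0,0],0],[[-3,0,0],0],[[-2,0,0],0],[[-1,0,0],0],[[0,0,0],0],[[0,0,0],0]]'
python3 - <<'E'
from h import *
from plant import robot
go((0,0,0))
d={n:robot.snapshot(n) for n in('scene','top')}
a=cv2.resize(d['top']['color'][150:260,220:330],None,fx=3.6,fy=3.6)
b=cv2.resize(d['scene']['color'][180:380,260:460],None,fx=2,fy=2)[:396]
cv2.imwrite('pics/c9.png',np.hstack([a,b[:396]])[:,:,::-1])
E
```

```text
time: 31.75
tool_pos: [0.5224, -0.1233, 0.2256]
tcp_rot: [3.141, 0.0, 1.571]
wrist_force: [0.6, -0.3, 0.2]
gripper_width: 0.0802
grasp_force: 0.0
time: 32.75
tool_pos: [0.5228, -0.3529, 0.3031]
tcp_rot: [3.141, -0.001, 1.571]
wrist_force: [0.3, 0.9, 0.5]
gripper_width: 0.0798
grasp_force: 0.0
t 32.75 pos [ 0.5228 -0.3529  0.3031] yaw 1.571 q6 -0.68 F [0.3 0.9 0.5] T [-0.02 -0.01 -0.02] w 0.0798 g 0.0
tool cm [ 35.28 -52.28  30.31]
```

View pics/c9.png

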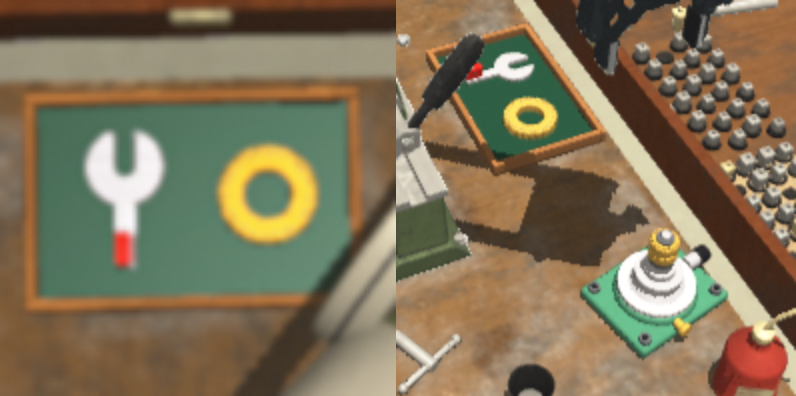

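Both parts lie flat in the tray, and the oil can and loupe stand untouched. Nothing is touching the robot, so I'll hand the job in.

```bash
python3 -c "
from plant import robot
print(robot.sign_off())"
```

```text
the job is handed in; nothing more can be done
None
```

The job is handed in at about 33 s: I backed the nut off clockwise about 2.2 rad without reaching the ring, drew the washer out at about 1 N, and laid washer and wheel flat side by side in the tray, touching no loose items; sign-off gave no verdict.

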